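# Seat the drilling template and hold the sprung side clamp level

## Robot

A 6-joint arm with a two-finger parallel gripper is mounted at the origin on the work surface. World frame = base frame: x ahead of the robot, y to its left, z up, the work surface at z = 0. Lengths are in mm, angles in rad, forces in N, time in s.
With the tool pointing down it reaches from about 350 to 975 mm from the base axis. Payload 7.1 kg.
Tool frame: the origin (TCP) lies midway between the tips of the shut fingers; the grasp point (between the pads) lies 19 mm behind it; z points along the fingers, y is the line along which they close (so a half turn about z gives the same grasp; the last joint's range is limited). The gripper opens to 88 mm and grips with 3 to 60 N. Pads are 20 mm wide; open, the fingers measure 115 mm over their backs; the gripper's body (75 mm by 178 mm) begins 61 mm behind the grasp point.
Start: joints at [-1.282, 0.423, 1.63, -0, 1.089, -0.019], TCP at [189.369, -595.604, 222.675] pointing down, gripper open.
Joint ranges: [-3, 3], [-0.9, 2.11], [0.09, 2.58], [-1.31, 4.45], [0.11, 2.69], [-2.54, 2.54]. Speed limits (rad/s): [2.39, 2.39, 3.01, 3.14, 3.14, 3.14].

## Interface

Orientations are given as a rotation vector (axis times angle).
In Python, from workcell import ctrl gives the robot as it stands. The module is installed in compiled form; this text tells all that it offers.
- The arm moves only by the tool apply_moves, never from a script. Its argument "targets" is a list of rows, each a list of 3 entries, a list of its own where there are three numbers: the opening, from -1 (shut) to 1 (fully open), then the shift along the tool's x, y, z normalised to -1 to 1, where 1 is 5 cm, then the turn, a rotation vector about the tool's x, y, z normalised to -1 to 1, where 1 is 90 degrees. In form: [[jaw, [x, y, z], [wx, wy, wz]], ...]. A call has 1 to 8 rows; each row shifts and turns the commanded pose from where the row before left it, along the tool's axes as they then stand; what a row does not reach is not made up. A row lasts 1/8 s, in which the tool goes at most 62.5 mm and 10.7 degrees, less where a joint would pass 70% of its speed; a pose out of reach is approached as far as the arm can. A call with a number of a shift or a turn outside -1 to 1 is refused whole. A call with a gripper value outside its range is refused whole. The fingers move at their own pace and stop on an object; the grip force is fixed at half the most. Time passes only in rows, so rows that do not move let the fingers close. It gives the time, the measured TCP pose, the force, the opening and the grip force at its end, in the units of the state.
- ctrl.get_obs(): the state, without advancing time (a new reading comes with each control period).
- ctrl.get_image(name): name is "side" or "top"; returns a dict with "pixels" (420x560x3 uint8, blue, green, red), "camera_matrix" (3x3 intrinsics, pixels), "view" (4x4, takes a point from world to camera coordinates). Camera axes: x right, y down, z forward; pixel columns grow to the right and rows downward; lengths in mm; the calibration is good to about 2 mm. A picture is of the moment at which its call begins. There is no depth.
- ctrl.close_job(): hands the job in; it is judged then, once.
Trained networks look in the newest picture that a camera, given by its name, has taken for a name from the list of things; names that differ only in an ending like _2 or _b are one class to them, and where a whole thing is asked for, a point or a joint stands for the part that bears it (a point fixed in the world has none). Each returns a list of dicts, best first, with "score" (0 to 1); they miss things now and then, are a little off and sometimes report something else, mostly with a low value. They report only what shows in the picture. A call takes as long as a camera call. They do not tell look-alikes from the thing itself.
- ctrl.masks_of(label, camera): "region" (420x560 bool, what is visible of it) and "bbox" ([left, top, right, bottom] in pixels, round what is visible of it).
- ctrl.pinpoint(label, camera): "xy" ([column, row] in pixels: a listed point, or the origin of a listed thing).
The state is a dict: "t": time; "qpos": joint angles; "qvel": joint speeds; "joint_torque": joint torques, N m; "ee_pos": TCP position; "orientation": TCP orientation; "ft_force": force on the tool from outside, world axes, zero at the start; "moment": the same for the moment, N m; "width": finger opening in mm; "grasp_force": force on a finger pad.
Only numpy, scipy, OpenCV 4.12 (cv2) and the standard library are available. Lean on these libraries where they do the work, as an engineer would, in place of code of your own. Each camera call takes 0.05 s, during which the arm holds its last target. There are 200 camera calls.

## Task

Lower the plywood drilling template by its batten over the two steel pins of the jig until it lies flush on the board, and let go of it. Then press the black paddle of the jig's spring lever down until the lever is level, so that its roller pushes on the template's edge, and keep it there: the lever springs back if released, so finish while still holding it level. Leave the trigger clamp, the glue bottle and the tape measure alone.

Things in the scene. Friction and masses are not known exactly. Their poses are not given: they have to be found in the camera images.
- template: Loose plywood plate 130 (x) by 100 (y) by 18 mm thick, 0.2 to 0.4 kg, lying flat, with two 14 mm through holes at x = +45 and -45 mm, y = 0. On top, centred, a wooden grip batten 24 (x) by 70 (y) mm, 40 mm high (its top 58 mm above the underside). Origin: centre of the underside; z up. A half turn about z makes no difference to its fit.
- seat (a point): Centre of the template's place, on the top face of the jig's board (20 mm above the bench), midway between two upright steel pins at x = +45 and -45 mm, y = 0: 12 mm diameter, 14 mm high, the top 5 mm tapered to 7 mm. z up. When seated, the template's origin lies here and its x runs along this x, either way round.
- jig: Fixed jig: plywood board 160 (x) by 190 (y, from -65 to +125 mm) by 20 mm, with the two pins and, on its +y side, two steel cheeks 58 to 82 mm from the seat in y, 86 mm high over the bench, that carry the lever: pivot along x at y = +65, z = +75 mm, lever pointing to +y, away from the template. Origin: on the bench right under the seat, same axes.
- lever (a joint): Angle of the lever (rad): 0 at rest, with the lever raised 0.45 rad (26 degrees) above level; grows as the paddle is pressed down; 0.45 when level; stop at 0.75. A spring returns it to 0. From about 0.25 the lever's sprung roller meets the edge of a seated template. At level the paddle pushes back with about 8 to 10 N.
- lever_arm: The spring lever itself: a steel arm with the paddle, and a short leg down from the pivot with the roller. Origin: on the pivot, 75 mm above the bench, in the seat's frame at y = +65 mm; x along the pivot (as the seat's x at rest).
- paddle (a point): Top of the black plastic paddle at the lever's outer end, pressed from above: 50 mm along the lever, 36 mm wide, 12 mm thick. The point: centre of its top face, 115 mm from the pivot. At rest it is about 130 mm above the bench, 166 mm from the seat along the seat's y; when level, 81 mm above the bench, 180 mm along the seat's y.
- roller: White plastic roller, 16 mm diameter and 16 mm long, on a sprung plunger at the lower end of the lever between the cheeks. Origin: its centre. At rest it stands about 11 mm clear of the +y edge of a seated template; it moves in towards the template (-y of the seat) as the lever is pressed, then the plunger gives.
- bar_clamp: Bystander: trigger clamp lying flat on the bench, black bar 360 mm long (its y) with yellow bodies and black jaws and handles, 22 mm high. Origin: underside, middle of the bar.
- glue: Bystander: standing white glue bottle, 60 mm diameter, 170 mm high. Origin: centre of the underside.
- tape_measure: Bystander: black tape measure 70 (x) by 42 (y) by 65 mm high. Origin: centre of the underside.
Mind the look-alikes: they are no part of the job. Several things look just like the template: the one meant starts nearest to the robot's base.

How it is judged:
By the outcome, as a careful person would: the job done as asked, in the order asked, and still so for the second after the job is handed in, while the arm keeps its last pose, push and grip.
It also fails if it takes over 48 s, if anything falls off the work surface, if the arm or the gripper's body presses on something with over 40 N, if the wrist force passes 120 N, or if a joint passes its speed limit or range.

## Working session

There is one attempt and no reset: what is moved stays moved. The work goes in short steps, Python scripts to look and compute and a tool call to move; the robot and the scene stay as the last step left them, time stands still between calls to the robot, and variables do not carry over. Pictures are saved under pics/ and viewed, at most 10 in all, crops included, and the job is handed in when it is done.

Besides the shell and the picture viewer there is one more tool, called after "Request:" as name(argument=value, ...), one argument or row to a line, values as JSON. apply_moves: Moves the arm, as the interface text tells. Scaled input: -1 to 1 covers 5 cm each way for a shift and 90 degrees each way for a turn. Its arguments: {"type":"object","properties":{"targets":{"type":"array"}},"required":["targets"]}

```bash
mkdir -p pics; cat > h.py <<'E'
import numpy as np, cv2
from workcell import ctrl
def ray(im,uv):
    K=np.array(im["camera_matrix"]);V=np.array(im["view"])
    d=V[:3,:3].T@np.linalg.solve(K,[uv[0],uv[1],1.]);return -V[:3,:3].T@V[:3,3],d
def onz(im,uv,z):
    c,d=ray(im,uv);return c+d*(z-c[2])/d[2]
def proj(im,p):
    K=np.array(im["camera_matrix"]);V=np.array(im["view"])
    q=K@(V[:3,:3]@np.array(p,float)+V[:3,3]);return q[:2]/q[2]
E
python3 - <<'E'
from h import *
for n in("side","top"):
    im=ctrl.get_image(n);cv2.imwrite(f"pics/{n}0.png",im["pixels"])
    print(n,ray(im,(280,210)))
    for l,z in(("template",0),("seat",20),("jig",0),("paddle",130),("roller",30),("bar_clamp",0),("glue",0),("tape_measure",0),("lever_arm",75)):
        for d in ctrl.pinpoint(l,n):
            if d["score"]>.2: print(l,round(d["score"],2),np.round(d["xy"],1),np.round(onz(im,d["xy"],z),0))
o=ctrl.get_obs();print(o["ee_pos"],o["orientation"],o["width"],o["t"])
E
```

```text
side (array([-186.93530556,  991.80328273, 1438.80827337]), array([ 0.41866545, -0.57298505, -0.7046619 ]))
template 0.93 [229.1 215.2] [809. -36.   0.]
template 0.74 [386.2 183.9] [ 408. -564.    0.]
template 0.7 [326.7 213.6] [ 510. -271.    0.]
seat 0.93 [268.6 256.9] [548.  52.  20.]
seat 0.42 [269.3 201.3] [ 719. -176.   20.]
jig 0.56 [270.6 257.3] [551.  36.   0.]
paddle 0.82 [239.7 263.9] [548. 205. 130.]
bar_clamp 0.67 [210.3 338.7] [502. 415.   0.]
bar_clamp 0.6 [325.7 212.9] [ 516. -272.    0.]
glue 0.69 [272.9 202.2] [ 717. -197.    0.]
tape_measure 0.66 [335.1 175.2] [ 606. -484.    0.]
lever_arm 0.83 [260.5 256.4] [543. 104.  75.]
lever_arm 0.21 [209.  335.9] [475. 441.  75.]
top (array([ 533.37846031,  -50.92086195, 1458.88627688]), array([ 0.06987491, -0.01916937, -0.99740509]))
template 0.92 [357.5 177.9] [ 754. -378.    0.]
template 0.91 [413.7 262.5] [ 428. -581.    0.]
template 0.83 [268.6 168.9] [794. -38.   0.]
template 0.72 [332.8 240.5] [ 516. -276.    0.]
seat 0.63 [247.7 232. ] [554.  43.  20.]
jig 0.79 [250.7 232.9] [551.  33.   0.]
jig 0.31 [385.3 216.4] [ 604. -480.    0.]
paddle 0.85 [199.  234.9] [546. 202. 130.]
bar_clamp 0.86 [150.6 244.3] [516. 407.   0.]
glue 0.5 [312.8 183.4] [ 735. -206.    0.]
tape_measure 0.79 [384.9 217.4] [ 600. -478.    0.]
tape_measure 0.54 [197.9 236.6] [541. 231.   0.]
tape_measure 0.47 [247.8 232.2] [554.  44.   0.]
tape_measure 0.21 [148.6 246.5] [508. 414.   0.]
lever_arm 0.85 [229.2 235.9] [541. 105.  75.]
[ 189.36177939 -595.59778749  222.68693734] [-3.10446410e+00 -4.81564803e-01 -2.29050523e-06] 87.90894800861956 1.0
```

View pics/top0.png

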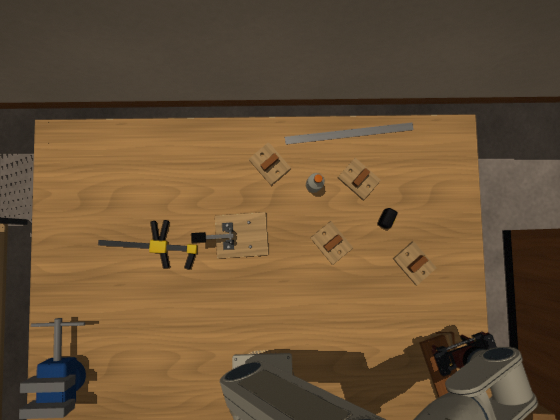

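View pics/side0.png

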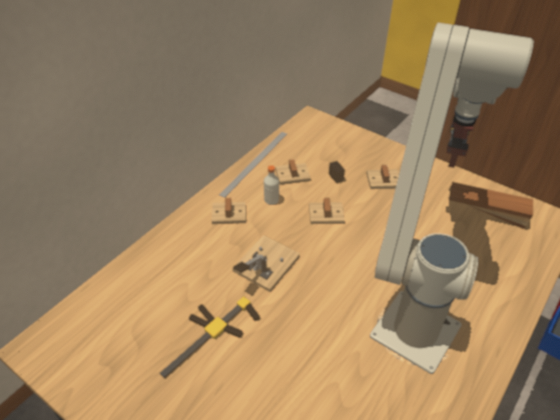

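The top view shows four template look-alikes, at (333,241), (414,262), (269,169) and (358,178). They lie about 585, 720, 795 and 840 mm from the base. The one at (333,241) is nearest, so it fits the description. The jig is at (242,235), with its paddle at (199,237). I'll confirm the template in an enlarged crop.

```bash
python3 - <<'E'
from h import *
t=ctrl.get_image("top")["pixels"];s=ctrl.get_image("side")["pixels"]
def c(p,x,y,w,h):return cv2.resize(p[y:y+h,x:x+w],(400,300),interpolation=cv2.INTER_CUBIC)
cv2.imwrite("pics/c1.png",np.vstack([np.hstack([c(t,303,218,60,45),c(t,185,203,88,66)]),np.hstack([c(s,296,188,60,45),c(s,225,228,80,60)])]))
E
```

```text
(no output)
```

View pics/c1.png

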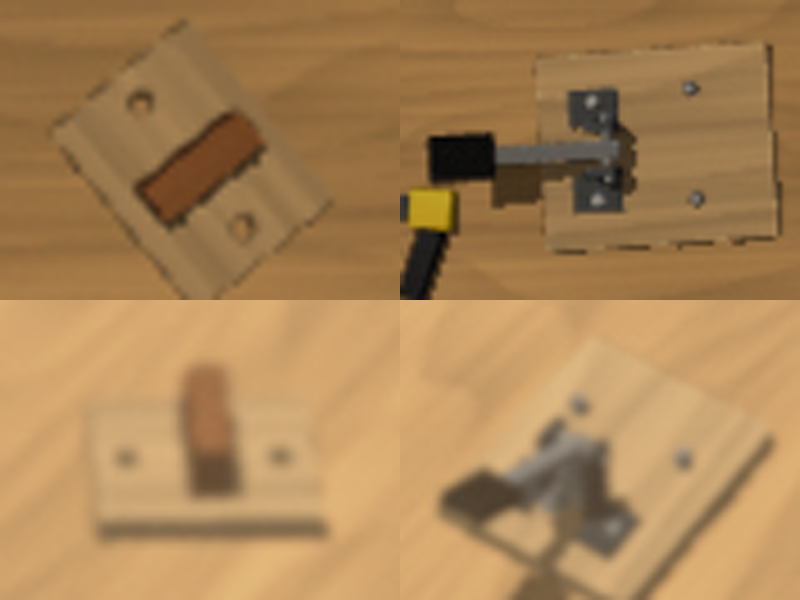

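The crop shows the nearest template (top px 332,242) with both holes and the batten visible. The pins are at top px (249,222) and (250,247), with the lever on the +y side. Next I fit the poses by least squares.

```bash
cat > fit.py <<'E'
from h import *
from scipy.optimize import least_squares
T=ctrl.get_image("top");S=ctrl.get_image("side")
def px(x0,y0,s,p):return (np.array(p,float)+.5)/s-.5+[x0,y0]
def run(obs,g):
    def f(v):
        c,s=np.cos(v[2]),np.sin(v[2]);r=[]
        for im,uv,q in obs:
            r+=list(proj(im,[v[0]+c*q[0]-s*q[1],v[1]+s*q[0]+c*q[1],q[2]])-uv)
        return np.array(r)
    R=least_squares(f,g,x_scale=[1,1,.01],loss="soft_l1");print(np.round(R.x,3));print(np.round(f(R.x).reshape(-1,2),2).tolist());return R.x
E
python3 - <<'E'
from fit import *
a=lambda p:px(303,218,20/3,p); b=lambda p:px(185,203,400/88,np.array(p)-[400,0])
c=lambda p:px(296,188,20/3,np.array(p)-[0,300]); d=lambda p:px(225,228,5,np.array(p)-[400,300])
to=[(T,a((140,100)),(45,0,16)),(T,a((243,227)),(-45,0,16)),(T,a((50,130)),(65,50,18)),(T,a((187,22)),(65,-50,18)),(T,a((333,203)),(-65,-50,18))]
so=[(S,c((126,457)),(45,0,16)),(S,c((281,455)),(-45,0,16)),(S,c((98,520)),(65,50,18)),(S,c((326,520)),(-65,50,18))]
# decide which side hole is + by projection
run(to,[510,-270,.68]); 
for p in run(to,[510,-270,.68]),: print(proj(S,[p[0]+45*np.cos(p[2]),p[1]+45*np.sin(p[2]),16]),so[0][1])
run(so,[510,-270,.68]);run(to+so,[510,-270,.68])
print("seat")
to=[(T,b((690,88)),(45,0,33)),(T,b((697,199)),(-45,0,33)),(T,b((536,57)),(80,125,20)),(T,b((770,44)),(80,-65,20)),(T,b((778,236)),(-80,-65,20)),(T,b((547,250)),(-80,125,20))]
so=[(S,d((580,405)),(45,0,33)),(S,d((684,459)),(-45,0,33)),(S,d((594,340)),(80,-65,20)),(S,d((774,438)),(-80,-65,20))]
run(to,[550,45,0]);run(so,[550,45,0]);run(to+so,[550,45,0])
E
```

```text
[ 509.653 -267.701    0.65 ]
[[0.11, 0.38], [-0.25, 0.28], [-0.08, 0.0], [0.16, -0.42], [0.07, -0.26]]
[ 509.653 -267.701    0.65 ]
[[0.11, 0.38], [-0.25, 0.28], [-0.08, 0.0], [0.16, -0.42], [0.07, -0.26]]
[315.0199316  211.34238169] [314.475 211.125]
[ 510.907 -266.478    0.654]
[[0.1, 0.29], [0.08, 0.4], [-0.08, -0.19], [-0.1, -0.48]]
[ 510.19  -267.243    0.648]
[[0.01, 0.22], [-0.41, 0.16], [-0.19, -0.2], [0.09, -0.56], [-0.07, -0.34], [0.36, 0.2], [0.35, 0.42], [0.1, -0.31], [0.09, -0.43]]
seat
[5.45913e+02 3.66150e+01 4.00000e-02]
[[0.16, 0.06], [-0.09, 0.12], [0.13, -0.43], [-0.28, -0.5], [0.37, 0.32], [-0.29, 0.36]]
[5.43167e+02 4.58900e+01 2.60000e-02]
[[-0.08, -0.16], [-0.21, 0.29], [0.05, 0.12], [0.26, -0.27]]
[5.45792e+02 3.89870e+01 3.80000e-02]
[[-0.46, 0.1], [-0.76, 0.16], [-0.47, -0.44], [-0.88, -0.42], [-0.31, 0.4], [-0.97, 0.35], [0.44, -1.57], [0.44, -1.36], [0.32, -1.23], [0.73, -2.05]]
```

The side and top fits disagree for the seat, so I overlay the top fit in both views to find which readings are off.

```bash
cat >> fit.py <<'E'
def over(im,x0,y0,w,h,s,v,pts,lines,name=None):
    p=cv2.resize(im["pixels"][y0:y0+h,x0:x0+w],None,fx=s,fy=s,interpolation=cv2.INTER_CUBIC)
    C,Sn=np.cos(v[2]),np.sin(v[2])
    P=lambda q:tuple(np.round((proj(im,[v[0]+C*q[0]-Sn*q[1],v[1]+Sn*q[0]+C*q[1],q[2]])-[x0,y0]+.5)*s-.5).astype(int).tolist())
    for q in pts: cv2.drawMarker(p,P(q),(0,255,0),cv2.MARKER_CROSS,9,1)
    for a,b in lines: cv2.line(p,P(a),P(b),(0,0,255),1)
    return p
def box(a,b,c,d,z):
    q=[(a,c,z),(b,c,z),(b,d,z),(a,d,z)];return [(q[i],q[(i+1)%4]) for i in range(4)]
E
python3 - <<'E'
from fit import *
v=[545.9,36.6,.04]
L=box(-80,80,-65,125,20);M=[(45,0,34),(-45,0,34)]
A=over(T,212,206,57,57,7,v,M,L);B=over(S,245,233,57,57,7,v,M,L)
t=[509.9,-267.2,.65];L=box(-65,65,-50,50,18)+box(-12,12,-35,35,58);M=[(45,0,18),(-45,0,18)]
C=over(T,310,218,45,28,8,t,M,L);D=over(S,304,192,45,28,8,t,M,L)
o=np.zeros((600,800,3),np.uint8);o[:399,:399]=A;o[:399,400:799]=B
f=lambda x:cv2.resize(x,(318,198));o[400:598,:318]=f(C);o[400:598,400:718]=f(D)
cv2.imwrite("pics/o1.png",o)
E
```

```text
(no output)
```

View pics/o1.png

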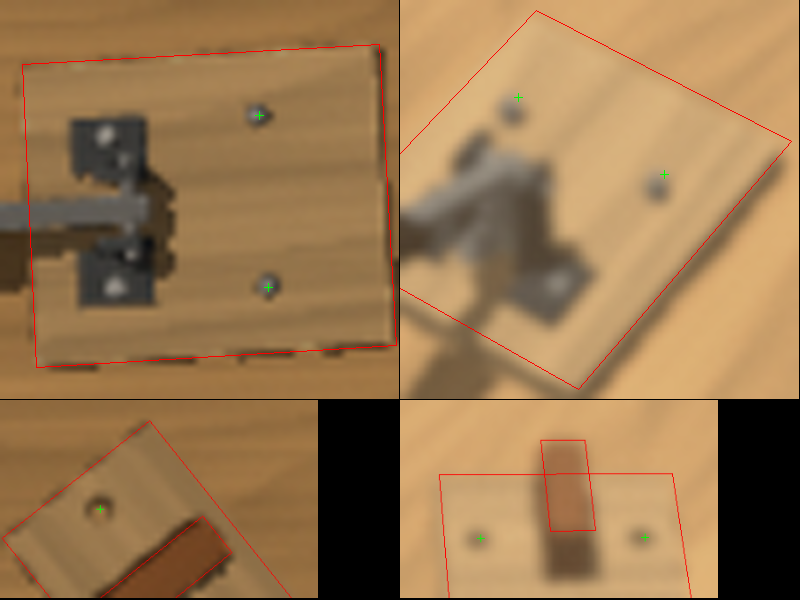

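Top overlay fits well for both jig and template. The side offset is mostly because I read the pin blobs at the wrong height. I'll move towards the template and refine later from relative images.

Request:
apply_moves(
  targets=[
    [1,[0.8,-0.43,0.1],[0,0,0]],
    [1,[0.8,-0.43,0.1],[0,0,0]],
    [1,[0.8,-0.43,0.1],[0,0,0]],
    [1,[0.8,-0.43,0.1],[0,0,0]],
    [1,[0.8,-0.43,0.1],[0,0,0]],
    [1,[0.8,-0.43,0.1],[0,0,0]],
    [1,[0.8,-0.43,0.1],[0,0,0]],
    [1,[0.8,-0.43,0.1],[0,0,0]],
  ],
)

```text
t: 2.3
ee_pos: [443.3, -333.7, 182.8]
orientation: [3.104, 0.481, 0.001]
ft_force: [-0.5, -0.3, -1.2]
width: 87.8
grasp_force: 0.0
```

Request:
apply_moves(
  targets=[
    [1,[0,0,0],[0,0,-0.11]],
    [1,[0,0,0],[0,0,-0.11]],
    [1,[0,0,0],[0,0,-0.11]],
    [1,[0,0,0],[0,0,-0.11]],
    [1,[0,0,0],[0,0,-0.11]],
    [1,[0,0,0],[0,0,-0.11]],
    [1,[0,0,0],[0,0,-0.11]],
    [1,[0,0,0],[0,0,-0.11]],
  ],
)

```text
t: 3.3
ee_pos: [442.3, -334.8, 182.7]
orientation: [2.078, 2.356, 0.0]
ft_force: [0.3, 0.1, 0.3]
width: 87.8
grasp_force: 0.0
```

```bash
cat >> h.py <<'E'
from scipy.spatial.transform import Rotation as Ro
def togo(x,y,z,yaw_y):
    "remaining shift (tool axes, units of 50mm) after turn wz (units of 90deg); yaw_y = world angle of tool y, rad"
    o=ctrl.get_obs();R=Ro.from_rotvec(o["orientation"]).as_matrix()
    a=np.arctan2(R[1,1],R[0,1]);d=np.arctan2(np.sin(yaw_y-a),np.cos(yaw_y-a))
    e=np.array([x,y,z])-o["ee_pos"]
    Z=Ro.from_rotvec([0,0,d]).as_matrix()@R
    print("t",o["t"],"pos",np.round(o["ee_pos"],1),"tooly deg",round(np.degrees(a),2),"z",np.round(R[:,2],3),"F",np.round(o["ft_force"],1),"w",round(o["width"],1))
    print("shift now",np.round(R.T@e/50,3),"shift if turned",np.round(Z.T@e/50,3),"turn wz",round(-d/(np.pi/2),3))
E
python3 -c "
from h import *
togo(510,-267,80,.65)"
```

```text
t 3.3 pos [ 442.3 -334.8  182.7] tooly deg 7.16 z [ 0. -0. -1.] F [0.3 0.1 0.3] w 87.8
shift now [1.177 1.513 2.055] shift if turned [0.26  1.899 2.055] turn wz -0.334
```

Request:
apply_moves(
  targets=[
    [1,[0,0,0],[0,0,-0.111]],
    [1,[0,0,0],[0,0,-0.111]],
    [1,[0,0,0],[0,0,-0.112]],
    [1,[0.065,0.475,0.5],[0,0,0]],
    [1,[0.065,0.475,0.5],[0,0,0]],
    [1,[0.065,0.475,0.5],[0,0,0]],
    [1,[0.065,0.475,0.5],[0,0,0]],
    [1,[0,0,0],[0,0,0]],
  ],
)

```text
t: 4.3
ee_pos: [510.1, -265.8, 81.0]
orientation: [-1.4, -2.809, -0.0]
ft_force: [-0.3, 0.3, 0.0]
width: 87.9
grasp_force: 0.0
```

```bash
python3 -c "
from h import *
togo(510,-267,22,.65)
im=ctrl.get_image('top');cv2.imwrite('pics/t2.png',cv2.resize(im['pixels'][205:280,285:385],(800,600),interpolation=cv2.INTER_CUBIC))"
```

```text
t 4.3 pos [ 510.1 -265.8   81. ] tooly deg 37.01 z [-0.003  0.002 -1.   ] F [-0.3  0.3  0. ] w 87.9
shift now [-0.021 -0.014  1.18 ] shift if turned [-0.021 -0.014  1.18 ] turn wz -0.003
```

View pics/t2.png

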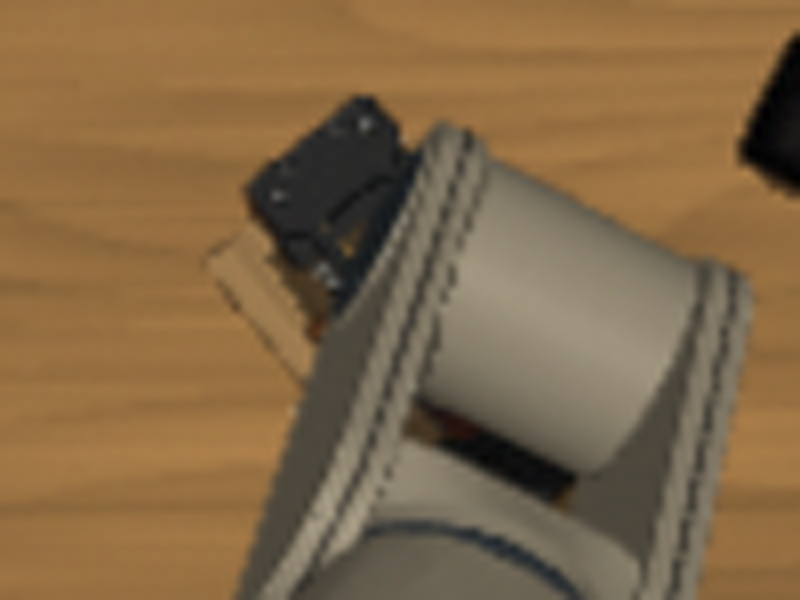

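The arm hides the batten, but the gripper lines up with the plate (its edge runs from (205,265) to (300,380)). I'll descend and grip.

Request:
apply_moves(
  targets=[
    [1,[-0.02,-0.014,0.4],[0,0,0]],
    [1,[0,0,0.4],[0,0,0]],
    [1,[0,0,0.36],[0,0,0]],
    [1,[0,0,0],[0,0,0]],
    [-1,[0,0,0],[0,0,0]],
    [-1,[0,0,0],[0,0,0]],
    [-1,[0,0,0],[0,0,0]],
    [-1,[0,0,0],[0,0,0]],
  ],
)

```text
t: 5.35
ee_pos: [510.7, -268.6, 25.1]
orientation: [1.404, 2.81, -0.0]
ft_force: [0.1, -0.0, -1.5]
width: 51.3
grasp_force: 0.0
```

Request:
apply_moves(
  targets=[
    [-1,[0,0,0],[0,0,0]],
    [-1,[0,0,0],[0,0,0]],
    [-1,[0,0,0],[0,0,0]],
  ],
)

```text
t: 5.72
ee_pos: [510.5, -268.5, 24.7]
orientation: [1.404, 2.81, 0.0]
ft_force: [0.5, 1.0, 1.2]
width: 23.7
grasp_force: 29.9
```

Request:
apply_moves(
  targets=[
    [-1,[0,0,-0.4],[0,0,0]],
    [-1,[0,0,-0.6],[0,0,0]],
    [-1,[0,0,-0.6],[0,0,0]],
    [-1,[0,0,0],[0,0,0.096]],
    [-1,[0,0,0],[0,0,0.097]],
    [-1,[0,0,0],[0,0,0.097]],
    [-1,[0,0,0],[0,0,0.097]],
    [-1,[0,0,0],[0,0,0]],
  ],
)

```text
t: 6.72
ee_pos: [510.5, -268.6, 105.6]
orientation: [2.179, 2.262, 0.0]
ft_force: [-0.0, -0.9, -3.4]
width: 24.0
grasp_force: 29.9
```

```bash
python3 -c "
from h import *
togo(545.9,37.5,90,.04)"
```

```text
t 6.725 pos [ 510.5 -268.6  105.6] tooly deg 2.14 z [ 0.001 -0.    -1.   ] F [-0.  -0.9 -3.4] w 24.0
shift now [6.091 0.937 0.311] shift if turned [6.088 0.953 0.311] turn wz -0.002
```

Request:
apply_moves(
  targets=[
    [-1,[0.5,0.1,0],[0,0,0]],
    [-1,[0.86,0.13,0],[0,0,0]],
    [-1,[0.86,0.13,0],[0,0,0]],
    [-1,[0.86,0.13,0],[0,0,0]],
    [-1,[0.86,0.13,0],[0,0,0]],
    [-1,[0.86,0.13,0],[0,0,0]],
    [-1,[0.86,0.13,0],[0,0,0]],
    [-1,[0.43,0.07,0.3],[0,0,0]],
  ],
)

```text
t: 7.72
ee_pos: [548.1, 39.6, 91.1]
orientation: [2.173, 2.266, 0.004]
ft_force: [-0.1, -1.0, -3.4]
width: 23.9
grasp_force: 29.9
```

Request:
apply_moves(
  targets=[
    [-1,[0,0,0],[0,0,0]],
    [-1,[0,0,0],[0,0,0]],
  ],
)

```text
t: 7.98
ee_pos: [546.9, 37.0, 90.1]
orientation: [2.179, 2.263, -0.0]
ft_force: [0.2, -0.6, -1.8]
width: 23.7
grasp_force: 29.9
```

```bash
python3 - <<'E'
from fit import *
togo(545.9,37.5,90,.04)
o=ctrl.get_obs();p=o["ee_pos"];u=p[2]-24.7
v=[p[0],p[1],.038];L=box(-65,65,-50,50,u)+box(-65,65,-50,50,u+18);M=[(45,0,u+18),(-45,0,u+18)]
J=[545.9,37,.04];LJ=box(-80,80,-65,125,20)
A=over(T,212,206,57,57,7,v,M,L);B=over(S,232,216,57,57,7,v,M,L)
cv2.imwrite("pics/o2.png",np.hstack([A,B]))
E
```

```text
t 8.075 pos [547.1  36.6  90.2] tooly deg 2.06 z [ 0.001 -0.    -1.   ] F [-0.6 -0.  -2.7] w 23.9
shift now [ 0.019 -0.024  0.005] shift if turned [ 0.019 -0.024  0.005] turn wz -0.003
```

View pics/o2.png

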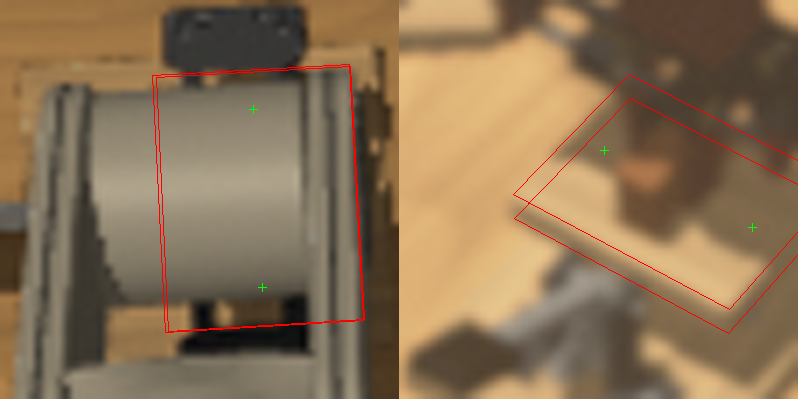

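```bash
python3 - <<'E'
from fit import *
def cen(f,uv,r=5):
    p=cv2.imread(f).astype(float);x,y=np.round(uv).astype(int);w=p[y-r:y+r+1,x-r:x+r+1]
    sat=(w.max(2)-w.min(2))/w.max(2);m=np.clip(np.median(sat)-sat-.06,0,None)
    Y,X=np.mgrid[y-r:y+r+1,x-r:x+r+1];return np.array([(m*X).sum(),(m*Y).sum()])/m.sum()
v=[545.9,36.6,.04];to=[];so=[]
for x in(45,-45):
    q=(545.9+x,36.6+x*.04)
    a=cen("pics/top0.png",proj(T,[*q,28]));b=cen("pics/side0.png",proj(S,[*q,24])+[-.7,1]);print(a,b)
    to.append((T,a,(x,0,28)));so.append((S,b,(x,0,27)))
run(to,v);run(so,v);run(to+so,v)
E
```

```text
[248.29653359 221.86525739] [258.63890223 250.86233697]
[249.90326604 246.22338144] [281.1439859  258.96216239]
[5.4679e+02 3.7348e+01 5.3000e-02]
[[-0.0, -0.01], [0.0, 0.01]]
[5.46535e+02 4.70550e+01 2.01000e-01]
[[-0.18, -0.11], [0.17, 0.1]]
[5.47413e+02 4.24690e+01 1.34000e-01]
[[-2.38, -0.04], [-0.4, -0.25], [0.82, -1.57], [0.36, -0.23]]
```

```bash
python3 - <<'E'
from fit import *
for z in(24,27,30): run([(S,np.array([260.7,247.9]),(45,0,z)),(S,np.array([281.2,259.1]),(-45,0,z))],[546,37,.04])
E
```

```text
[5.49156e+02 3.75200e+01 2.40000e-02]
[[0.01, 0.01], [-0.01, -0.0]]
[5.4760e+02 3.9541e+01 2.4000e-02]
[[-0.01, -0.01], [0.01, 0.01]]
[5.46044e+02 4.15620e+01 2.30000e-02]
[[-0.03, -0.03], [0.03, 0.03]]
```

Request:
apply_moves(
  targets=[
    [-1,[0,0,0.2],[0,0,0]],
    [-1,[0,0,0.2],[0,0,0]],
    [-1,[0,0,0.16],[0,0,0]],
    [-1,[0,0,0],[0,0,0]],
    [-1,[0,0,0.06],[0,0,0]],
    [-1,[0,0,0.06],[0,0,0]],
    [-1,[0,0,0],[0,0,0]],
  ],
)

```text
t: 9.15
ee_pos: [546.8, 37.5, 55.6]
orientation: [-2.181, -2.261, 0.0]
ft_force: [1.2, 0.5, -2.2]
width: 23.8
grasp_force: 29.9
```

```bash
python3 -c "
from h import *
togo(546.5,37,44.7,.04);print(ctrl.get_obs()['moment'])"
```

```text
t 9.15 pos [546.8  37.5  55.6] tooly deg 2.07 z [-0.  0. -1.] F [ 1.2  0.5 -2.2] w 23.8
shift now [-0.01  -0.007  0.217] shift if turned [-0.01  -0.007  0.217] turn wz -0.002
[-0.01907547 -0.07062025  0.01487743]
```

Request:
apply_moves(
  targets=[
    [-1,[0,0,0.06],[0,0,0]],
    [-1,[0,0,0.04],[0,0,0]],
    [-1,[0,0,0],[0,0,0]],
  ],
)

```text
t: 9.52
ee_pos: [546.8, 37.5, 50.5]
orientation: [-2.181, -2.261, 0.0]
ft_force: [0.2, -0.2, -2.5]
width: 23.6
grasp_force: 29.9
```

Request:
apply_moves(
  targets=[
    [-1,[0,0,0.05],[0,0,0]],
    [-1,[0,0,0.04],[0,0,0]],
    [-1,[0,0,0],[0,0,0]],
  ],
)

```text
t: 9.9
ee_pos: [546.8, 37.5, 46.0]
orientation: [-2.181, -2.261, 0.0]
ft_force: [-0.4, -0.0, -2.5]
width: 23.8
grasp_force: 29.9
```

Request:
apply_moves(
  targets=[
    [-1,[0,0,0.03],[0,0,0]],
    [-1,[0,0,0],[0,0,0]],
    [-1,[0,0,0],[0,0,0]],
  ],
)

```text
t: 10.28
ee_pos: [547.0, 37.5, 44.7]
orientation: [2.181, 2.261, 0.0]
ft_force: [0.4, -0.5, -2.2]
width: 23.6
grasp_force: 29.9
```

Request:
apply_moves(
  targets=[
    [-1,[0,0,0.02],[0,0,0]],
    [-1,[0,0,0.02],[0,0,0]],
    [-1,[0,0,0],[0,0,0]],
  ],
)

```text
t: 10.65
ee_pos: [547.0, 37.5, 44.7]
orientation: [2.181, 2.261, 0.0]
ft_force: [-6.9, 0.1, 20.9]
width: 23.7
grasp_force: 29.9
```

It touches the board at 44.7 mm, which matches the seated height. I'll release, rise and shut the fingers.

Request:
apply_moves(
  targets=[
    [-1,[0,0,-0.03],[0,0,0]],
    [-1,[0,0,0],[0,0,0]],
    [1,[0,0,0],[0,0,0]],
    [1,[0,0,0],[0,0,0]],
    [1,[0,0,0],[0,0,0]],
    [1,[0,0,-0.2],[0,0,0]],
    [1,[0,0,-0.8],[0,0,0]],
    [1,[0,0,-0.8],[0,0,0]],
  ],
)

```text
t: 11.65
ee_pos: [546.7, 37.5, 135.4]
orientation: [-2.181, -2.261, 0.001]
ft_force: [1.2, -0.9, 0.7]
width: 80.6
grasp_force: 0.0
```

Request:
apply_moves(
  targets=[
    [-1,[0,0,-0.8],[0,0,0]],
    [-1,[0.4,0,-0.2],[0,0,0]],
    [-1,[0.8,0,0],[0,0,0]],
    [-1,[0.8,0,0],[0,0,0]],
    [-1,[0.8,0,0],[0,0,0]],
    [-1,[0.66,0,0],[0,0,0]],
    [-1,[0,0,0],[0,0,0]],
    [-1,[0,0,0],[0,0,0]],
  ],
)

```text
t: 12.65
ee_pos: [540.0, 210.2, 183.5]
orientation: [-2.18, -2.262, 0.002]
ft_force: [0.2, -0.5, 0.0]
width: 7.5
grasp_force: 0.0
```

```bash
python3 - <<'E'
from fit import *
togo(540.1,210.4,81,.04)
v=[546.9,38.4,.04];u=20;L=box(-65,65,-50,50,u+18)+box(-12,12,-35,35,u+58);M=[(45,0,u+18),(-45,0,u+18)]
A=over(T,200,206,57,57,7,v,M,L);B=over(S,245,218,57,57,7,v,M,L)
cv2.imwrite("pics/o3.png",np.hstack([A,B]))
E
```

```text
t 12.75 pos [540.4 209.6 183.9] tooly deg 2.02 z [-0.001 -0.    -1.   ] F [-0.8  0.6 -0.3] w 1.1
shift now [ 0.018 -0.004  2.057] shift if turned [ 0.018 -0.004  2.057] turn wz -0.003
```

View pics/o3.png

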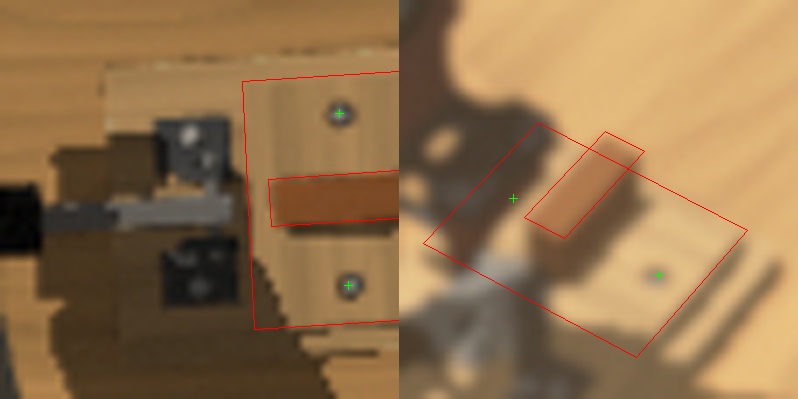

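The template sits flush: both pins show in the holes (top crop 339,113 and 348,286) and the overlay matches the seated height. Now I press the paddle.

Request:
apply_moves(
  targets=[
    [-1,[0,0,0.4],[0,0,0]],
    [-1,[0,0,0.4],[0,0,0]],
    [-1,[0,0,0.2],[0,0,0]],
    [-1,[0,0,0.12],[0,0,0]],
    [-1,[0,0,0.12],[0,0,0]],
    [-1,[0,0,0.12],[0,0,0]],
    [-1,[0,0,0],[0,0,0]],
  ],
)

```text
t: 13.62
ee_pos: [540.9, 210.3, 116.1]
orientation: [2.181, 2.261, 0.0]
ft_force: [0.7, -0.8, 1.5]
width: 0.2
grasp_force: 0.8
```

```bash
python3 -c "
from h import *
togo(540.1,210.4,81,.04)"
```

```text
t 13.625 pos [540.9 210.3 116.1] tooly deg 2.08 z [ 0. -0. -1.] F [ 0.7 -0.8  1.5] w 0.2
shift now [ 0.002 -0.016  0.701] shift if turned [ 0.002 -0.016  0.701] turn wz -0.002
```

Request:
apply_moves(
  targets=[
    [-1,[0,0,0.1],[0,0,0]],
    [-1,[0,0,0.1],[0,0,0]],
    [-1,[0,0,0.1],[0,0,0]],
    [-1,[0,0,0.1],[0,0,0]],
    [-1,[0,0,0],[0,0,0]],
  ],
)

```text
t: 14.25
ee_pos: [540.9, 210.6, 96.0]
orientation: [-2.181, -2.261, -0.001]
ft_force: [-0.0, 3.1, 5.4]
width: 0.6
grasp_force: 2.3
```

Request:
apply_moves(
  targets=[
    [-1,[0,0,0.1],[0,0,0]],
    [-1,[0,0,0.1],[0,0,0]],
    [-1,[0,0,0.1],[0,0,0]],
    [-1,[0,0,0],[0,0,0]],
    [-1,[0,0,0],[0,0,0]],
  ],
)

```text
t: 14.88
ee_pos: [541.0, 211.2, 81.8]
orientation: [-2.181, -2.261, -0.002]
ft_force: [-1.8, 5.5, 8.2]
width: 0.2
grasp_force: 4.0
```

```bash
python3 - <<'E'
from fit import *
togo(540.1,210.4,81,.04)
v=[546.9,38.4,.04];u=20
L=box(-65,65,-50,50,u+18)+box(-18,18,155,205,81);M=[(45,0,u+18),(-45,0,u+18)]
A=over(T,180,206,57,57,7,v,M,L);B=over(S,225,222,57,57,7,v,M,L)
cv2.imwrite("pics/o4.png",np.hstack([A,B]))
E
```

```text
t 14.975 pos [541.  211.2  81.9] tooly deg 2.05 z [ 0.001  0.001 -1.   ] F [-1.5  5.2  8.5] w 0.6
shift now [-0.015 -0.019  0.017] shift if turned [-0.014 -0.019  0.017] turn wz -0.003
```

View pics/o4.png

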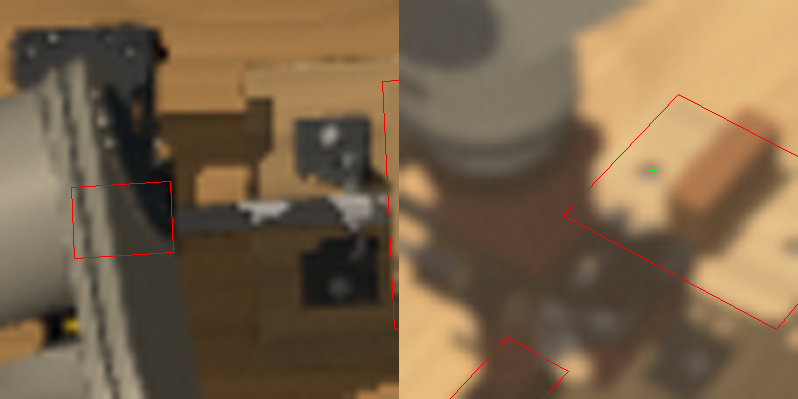

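The paddle is under the fingers at 81.9 mm with 8.5 N, as expected near level. The template stays in its outline. One last small press.

Request:
apply_moves(
  targets=[
    [-1,[0,0,0.02],[0,0,0]],
    [-1,[0,0,0],[0,0,0]],
    [-1,[0,0,0],[0,0,0]],
    [-1,[0,0,0],[0,0,0]],
  ],
)

```text
t: 15.48
ee_pos: [541.1, 211.2, 81.0]
orientation: [-2.181, -2.261, -0.003]
ft_force: [-1.6, 5.2, 8.6]
width: 0.7
grasp_force: 4.3
```

```bash
python3 -c "
from h import *
togo(540.1,210.4,81,.04);print(ctrl.close_job())"
```

```text
t 15.475 pos [541.1 211.2  81. ] tooly deg 2.06 z [ 0.001  0.001 -1.   ] F [-1.6  5.2  8.6] w 0.7
shift now [-0.016 -0.02  -0.001] shift if turned [-0.016 -0.02  -0.001] turn wz -0.003
the job is handed in; nothing more can be done
None
```

The template lies flush over both pins and is released; the arm holds the paddle level (fingertips at 81 mm, about 8.6 N), and the job was handed in at t = 15.5 s.

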